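# Tare the portion scale for an empty tub in the cold room

### The arm

A 7-joint arm with a two-finger parallel gripper is mounted at the origin on the work surface. World frame = base frame: x ahead of the robot, y to its left, z up, the work surface at z = 0. Lengths are in m, angles in rad, forces in N, time in s.
With the tool pointing down it reaches from about 0.4 to 0.875 m from the base axis. Payload 19.3 kg.
Tool frame: the origin (TCP) lies at the very end of the fingers, on their centre line; the grasp point (between the pads) lies 19 mm behind it; z points along the fingers, y is the line along which they close (so a half turn about z gives the same grasp; the last joint's range is limited). The gripper opens to 85 mm and grips with 20 to 120 N. Pads are 22 mm wide; open, the fingers measure 114 mm over their backs; the gripper's body (76 mm by 85 mm) begins 54 mm behind the grasp point. The pads swing forward as they close: fully open they stand 13 mm farther back than shut.
Start: joints at [1.138, 0.521, -0.036, 1.599, 0.021, 1.021, -0.113], TCP at [0.222, -0.584, 0.231] pointing down, gripper open.
Joint ranges: [-2.91, 2.91], [-0.3, 2.13], [-1.5, 1.42], [0.17, 2.43], [-1.26, 4.41], [0.16, 1.93], [-2.52, 2.52]. Speed limits (rad/s): [1.89, 1.89, 2.39, 2.39, 3.01, 3.01, 3.01].

### API

Orientations are given as [roll, pitch, yaw] about the fixed x, y, z axes, in that order (R = Rz(yaw) Ry(pitch) Rx(roll)).
In Python, from workcell import bot gives the robot as it stands.
- The arm moves only by the tool servo_tool, never from a script. Its argument "plan" is a list of rows, each a list of 7 numbers: the finger opening in cm, from 0 to 8.54, then the shift along the tool's x, y, z in cm, then the turn, a rotation vector about the tool's x, y, z in degrees. In form: [[fingers, x, y, z, wx, wy, wz], ...]. A call has 1 to 10 rows; each row is the pose to reach, as a shift and turn from the pose commanded when the call began, along the tool's axes at that moment; what a row does not reach only later rows make up. A row lasts 1/10 s, in which the tool goes at most 50 mm and 8.59 degrees, less where a joint would pass 70% of its speed; a pose out of reach is approached as far as the arm can. A call with a gripper value outside its range is refused whole. The fingers move at their own pace and stop on an object; "force" is the grip in N (left out, the last holds). Time passes only in rows, so rows that repeat a pose let the fingers close. It gives the time, the measured TCP pose, the force, the opening and the grip force at its end, in the units of the state.
- bot.observe(): the state, without advancing time (a new reading comes with each control period).
- bot.grab_frame(name): name is "side" or "top" or "wrist"; returns a dict with "frame" (420x560x3 uint8, blue, green, red), "mtx" (3x3 intrinsics, pixels), "R" (3x3) and "t" (3): a world point X has camera coordinates R X + t; the wrist camera has in their place "T_tool_cam" (4x4, takes a point from camera to tool coordinates, whose origin is the TCP and whose axes are the flange's). Camera axes: x right, y down, z forward; pixel columns grow to the right and rows downward; lengths in m; the calibration is good to about 2 mm. The wrist camera is an equidistant fisheye: a pixel r from the principal point sees the ray r / f radians off the axis. A picture is of the moment at which its call begins: read the wrist's pose just before it. There is no depth.
- bot.job_done(): hands the job in; it is judged then, once.
The state is a dict: "clock": time; "qpos": joint angles; "qd": joint speeds; "joint_efforts": joint torques, N m; "position": TCP position; "tool_rot": TCP orientation; "force": force on the tool from outside, world axes, zero at the start; "moment": the same for the moment, N m; "grip_width": finger opening in m; "finger_force": force on a finger pad.
Only numpy, scipy, OpenCV 4.12 (cv2) and the standard library are available. Lean on these libraries where they do the work, as an engineer would, in place of code of your own. Each camera call takes 0.05 s, during which the arm holds its last target. There are 200 camera calls.

### The job

The blue portion scale is about to be used with the yellow tub. First lift the amber jar off its steel plate and stand it upright in the grey tray, then stand the empty yellow tub in the middle of the plate, and last turn the black tare knob clockwise, a little at a time, until the middle of the dial's red zero mark lies under the tip of the pointer. Set things down gently rather than dropping them, and leave the two bottles, the tin and the pail as they are.

Things in the scene. Friction and masses are not known exactly. Their poses are not given: they have to be found in the camera images.
- scale: portion scale, fixed to the table: blue housing 150 (x) by 340 (y) mm, flat top 70 mm above the table. Origin at table height, 5 mm in +y from the housing's middle. In its frame: steel plate centred at y=+90 mm, round dial (radius 64 mm, clear flat window 80 mm above the table) centred at y=-45 mm, tare knob at y=-145 mm, all at x=0
- plate_top (a point): centre of the upper face of the square-cornered steel plate, 150 (x) by 140 (y) mm, 6 mm thick; 95 mm above the table when empty, it sinks up to 15 mm under load (about 33 mm per kg)
- pointer (a joint): angle of the thin black pointer on the dial, rad, growing clockwise seen from above; 0 with the plate empty (pointing along the scale's -x), about 1.1 to 1.8 with the empty tub on the plate. Driven by the plate only
- dial (a joint): angle of the white dial disc, rad, growing clockwise seen from above; at 0 its red zero mark lies along the scale's -x from the dial's centre. Geared to the knob: turns 0.75 rad for each rad of the knob, the same way. The mark is under the pointer when this equals pointer
- knob (a joint): angle of the tare knob, rad, growing clockwise seen from above; stiff enough to stay where it is left, turns from -3.5 to 5.5 rad
- knob_top (a point): centre of the top face of the tare knob: black ribbed upright cylinder, 48 mm diameter and 46 mm tall, top 121 mm above the table; it turns about the vertical and can be gripped at any yaw
- pointer_tip (a point): near the tip of the pointer, 52 mm from the dial's centre (the pointer reaches 53 mm)
- zero_mark (a point): middle of the red zero mark on the dial, 52 mm from the dial's centre; the mark is 20 mm long (radially) and 10 mm wide
- jar: closed upright amber glass jar with red lid, 62 mm diameter, 115 mm tall, about 0.38 kg, standing on the plate at the start; origin at the centre of its underside
- tub: empty open-topped yellow plastic tub, 120 (its x) by 60 (its y) by 75 mm tall, walls 4 mm, about 0.26 kg; origin at the centre of its underside
- tray_in (a point): centre of the inner floor (5 mm above the table) of the grey open tray, fixed to the table, 180 (its x) by 140 (its y) mm outside, 35 mm tall, walls 5 mm; axes as the tray
- red_bottle: bystander: upright red bottle, 66 mm diameter, 200 mm tall, behind the knob; origin at the centre of its underside
- white_bottle: bystander: upright white bottle with blue cap, 70 mm diameter, 210 mm tall, behind the plate; origin at the centre of its underside
- tin: bystander: green-labelled tin, 86 mm diameter, 110 mm tall; origin at the centre of its underside
- pail: bystander: small yellow pail with a blue lid, 100 mm diameter, 100 mm tall; origin at the centre of its underside
There are look-alikes about, which are no part of the job. Leave any purple look-alike of the tub alone.

How it is judged:
By the outcome, as a careful person would: the job done as asked, in the order asked, and still so for the second after the job is handed in, with the robot touching nothing.
It also fails if it takes over 72 s, if anything falls off the work surface, if the arm or the gripper's body presses on something with over 40 N, if the wrist force passes 120 N, or if a joint passes its speed limit or range.

## Working session

There is one attempt and no reset: what is moved stays moved. The work goes in short steps, Python scripts to look and compute and a tool call to move; the robot and the scene stay as the last step left them, time stands still between calls to the robot, and variables do not carry over. Pictures are saved under pics/ and viewed, at most 10 in all, crops included, and the job is handed in when it is done.

Besides the shell and the picture viewer there is one more tool, called after "Call:" by a JSON object that holds its "api" and its "payload", one argument or row to a line. servo_tool: Moves the arm, as the interface text tells. Its arguments: {"type":"object","properties":{"plan":{"type":"array","items":{"type":"array","items":{"type":"number"}}},"force":{"type":"number"}},"required":["plan"]}

```bash
mkdir -p pics; ls; cat > h.py <<'E'
import numpy as np, cv2
from workcell import bot
from scipy.spatial.transform import Rotation as Ro
E
python3 - <<'E'
from h import *
s=bot.observe(); print(s['clock'],s['position'],s['tool_rot'],s['grip_width'])
a=bot.grab_frame('top');b=bot.grab_frame('side')
import pickle
pickle.dump((a,b),open('f0.pkl','wb'))
cv2.imwrite('pics/top0.png',a['frame']);cv2.imwrite('pics/side0.png',b['frame'])
for f in(a,b):print(f['mtx'],f['R'],f['t'],-np.array(f['R']).T@f['t'])
E
```

```text
pics
0.0 [ 0.22163476 -0.58401327  0.23073138] [-3.14045505e+00  8.72848796e-05  3.62771108e-01] 0.08525431698950006
[[424.00253208   0.         279.96615065]
 [  0.         424.00253208 211.04563755]
 [  0.           0.           1.        ]] [[ 0.02117984 -0.99962821  0.01717128]
 [-0.98651061 -0.02368426 -0.16197494]
 [ 0.16232141 -0.01350904 -0.98664546]] [-0.0687376   0.54794505  1.24474626] [ 0.33996049 -0.03891904  1.31805693]
[[540.3221851    0.         276.7157741 ]
 [  0.         540.3221851  209.62755692]
 [  0.           0.           1.        ]] [[-0.79187717 -0.61060989 -0.00927964]
 [-0.40202002  0.53268272 -0.74473419]
 [ 0.45968516 -0.58600741 -0.66729669]] [0.37262729 0.32372983 1.56502606] [-0.29419834  0.97220148  1.28888723]
```

View pics/top0.png

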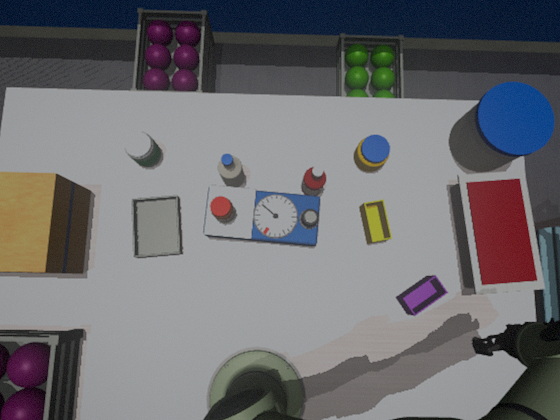

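View pics/side0.png

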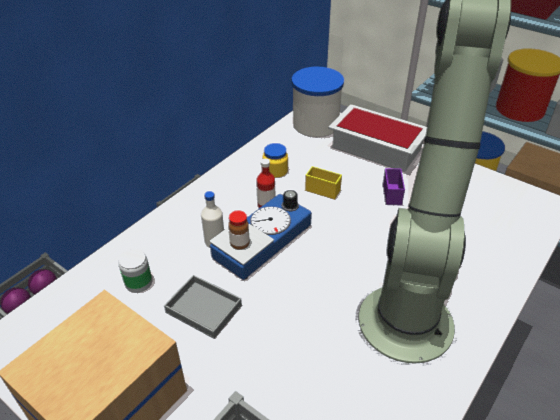

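The top view shows the jar lid at about (221,208), the plate and scale at (262,217), the dial at (276,216) and the knob at (311,217). The yellow tub is at (375,222) and the tray at (157,227); the purple decoy is at (422,295). The side view agrees with this.

```bash
cat >> h.py <<'E'
def back(f,uv,z):
    uv=np.atleast_2d(np.float64(uv)); R=np.array(f['R']);c=-R.T@f['t']
    d=np.c_[uv,np.ones(len(uv))]@np.linalg.inv(f['mtx']).T@R
    return (c+d*((z-c[2])/d[:,2])[:,None])[:,:2]
def proj(f,X):
    p=(np.atleast_2d(X)@np.array(f['R']).T+f['t'])@np.array(f['mtx']).T
    return p[:,:2]/p[:,2:]
def blob(f,lo,hi,box):
    u0,v0,u1,v1=box; im=cv2.cvtColor(f['frame'],cv2.COLOR_BGR2HSV)[v0:v1,u0:u1]
    m=cv2.inRange(im,np.array(lo),np.array(hi))
    c=max(cv2.findContours(m,cv2.RETR_EXTERNAL,cv2.CHAIN_APPROX_NONE)[0],key=cv2.contourArea)
    return c[:,0,:]+[u0,v0]
def rect(f,c,z):
    w=back(f,c,z).astype(np.float32)*1000
    r=cv2.minAreaRect(w); return r
E
python3 - <<'E'
from h import *
import pickle
a,b=pickle.load(open('f0.pkl','rb'))
hsv=cv2.cvtColor(a['frame'],cv2.COLOR_BGR2HSV)
for p in [(221,208),(311,217),(375,222),(364,205),(135,227),(157,227),(290,235),(240,230),(205,215)]: print(p,hsv[p[1],p[0]])
print('housing',rect(a,blob(a,(100,120,40),(130,255,255),(195,180,330,250)),.07))
print('lid',[rect(a,blob(a,(l,150,80),(h,255,255),(205,192,238,222)),.197) for l,h in((0,8),(170,180))])
print('tub',rect(a,blob(a,(20,120,60),(35,255,255),(350,190,400,255)),.075))
print('knob',rect(a,blob(a,(0,0,0),(180,255,75),(298,204,322,230)),.121))
print('tray',rect(a,blob(a,(0,0,0),(180,255,150),(120,185,195,265)),.035))
print('plate corner', back(a,[(206,187),(204,236),(252,241),(256,191)],.09))
big=cv2.resize(a['frame'][160:280,120:400],None,fx=2.8,fy=2.8,interpolation=cv2.INTER_CUBIC);cv2.imwrite('pics/c1.png',big)
E
```

```text
(221, 208) [  0 150 162]
(311, 217) [ 68   7 142]
(375, 222) [ 31 171 160]
(364, 205) [ 29 152 126]
(135, 227) [45  9 56]
(157, 227) [ 30  10 134]
(290, 235) [107 147 144]
(240, 230) [105   9 164]
(205, 215) [106  30 129]
housing ((487.05487060546875, -70.18294525146484), (190.0201873779297, 63.305030822753906), 86.8984603881836)Traceback (most recent call last):
  File "<stdin>", line 7, in <module>
  File "h.py", line 14, in blob
    c=max(cv2.findContours(m,cv2.RETR_EXTERNAL,cv2.CHAIN_APPROX_NONE)[0],key=cv2.contourArea)
ValueError: max() iterable argument is empty
```

```bash
python3 - <<'E'
from h import *
import pickle
a,b=pickle.load(open('f0.pkl','rb'))
print('lid',rect(a,blob(a,(0,130,80),(8,255,255),(205,192,238,222)),.197))
print('tub',rect(a,blob(a,(20,120,60),(35,255,255),(350,190,400,255)),.075))
print('knob',rect(a,blob(a,(0,0,0),(180,40,190),(300,206,322,228)),.121))
print('tray',rect(a,blob(a,(0,0,0),(180,255,150),(120,185,195,265)),.035))
print('plate', back(a,[(206,187),(204,236),(252,241),(256,191)],.083), back(a,[(320,196),(317,244)],.07))
big=cv2.resize(a['frame'][160:280,120:400],None,fx=2.8,fy=2.8,interpolation=cv2.INTER_CUBIC);cv2.imwrite('pics/c1.png',big)
E
```

```text
lid ((534.3452758789062, 105.34234619140625), (48.95916748046875, 51.00379943847656), 1.4088813066482544)
tub ((522.7697143554688, -345.52178955078125), (119.28765869140625, 59.643131256103516), 11.415664672851562)
knob ((523.390380859375, -143.06076049804688), (61.225494384765625, 60.36521911621094), 0.7748616337776184)
tray ((496.34503173828125, 316.8402404785156), (187.91607666015625, 152.73529052734375), 6.172163486480713)
plate [[0.61025282 0.1654216 ]
 [0.4641347  0.16402211]
 [0.45272351 0.02380986]
 [0.60180832 0.01667761]] [[ 0.59399682 -0.17535394]
 [ 0.44941049 -0.1673365 ]]
```

View pics/c1.png

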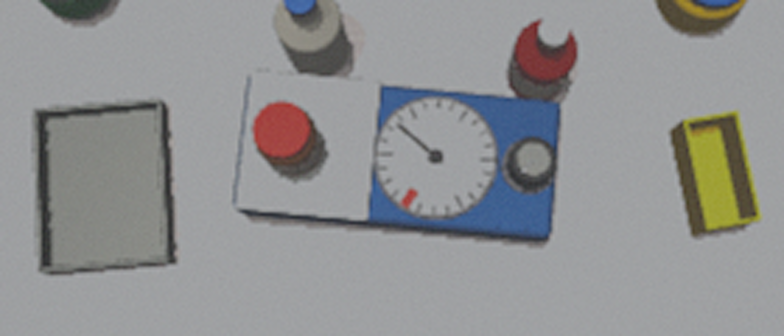

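The close-up shows the knob cap at crop (533,158) and the pointer toward the upper left, about 2.3 rad. The red mark is at crop (410,198), about 0.55 rad. I'll check the knob, bottles and scale with both views, then move.

```bash
python3 - <<'E'
from h import *
import pickle
a,b=pickle.load(open('f0.pkl','rb'))
k=np.array([120,160])+np.array([533,157])/2.8
print('knob',back(a,k,.121),'dial',back(a,np.array([120,160])+np.array([435,157])/2.8,.08))
print('white',back(a,(227,158),.205),'red',back(a,np.array([120,160])+np.array([551,33])/2.8,.197))
print('tray corners',back(a,np.array([120,160])+np.array([[37,108],[164,102],[176,263],[42,272]])/2.8,.035))
# side view predictions
for n,X in dict(lid=(.534,.105,.1975),tub=(.523,-.3455,.075),knob=(.523,-.142,.121)).items(): print(n,proj(b,X))
print('side lid', blob(b,(0,130,80),(8,255,255),(222,205,255,228)).mean(0))
E
```

```text
knob [[ 0.52442445 -0.14250706]] dial [[ 0.52827981 -0.04257978]]
white [[0.6653009  0.09246867]] red [[ 0.63520757 -0.15230297]]
tray corners [[0.57897143 0.39382631]
 [0.58905969 0.25588061]
 [0.41347672 0.23253373]
 [0.40071059 0.37476838]]
lid [[237.89770753 215.60748157]]
tub [[323.28541152 174.73768832]]
knob [[289.8835743  194.00274786]]
side lid [237.22916667 218.20833333]
```

Call:
{"api": "servo_tool", "payload": {
  "plan": [
    [8.5, 0, 0, -3, 0, 0, 0],
    [8.5, 0, 0, -8, 0, 0, 0],
    [8.5, 0, -5, -12, 0, 0, 5],
    [8.5, 5, -10, -13, 0, 0, 10],
    [8.5, 9, -15, -13, 0, 0, 15],
    [8.5, 13, -20, -13, 0, 0, 20.8],
    [8.5, 18, -24, -13, 0, 0, 20.8],
    [8.5, 22, -28, -13, 0, 0, 20.8],
    [8.5, 27, -31, -13, 0, 0, 20.8],
    [8.5, 31, -34, -13, 0, 0, 20.8]
  ]
}}

```text
clock: 1.1
position: [0.3471, -0.2278, 0.3612]
tool_rot: [3.141, -0.0, -0.001]
force: [0.7, -0.8, 0.6]
grip_width: 0.0854
finger_force: 0.0
```

Call:
{"api": "servo_tool", "payload": {
  "plan": [
    [8.5, 3, -4, 0, 0, 0, 0],
    [8.5, 5, -8, 0, 0, 0, 0],
    [8.5, 8, -13, 0, 0, 0, 0],
    [8.5, 10, -17, 0, 0, 0, 0],
    [8.5, 13, -21, 0, 0, 0, 0],
    [8.5, 15, -25, 0, 0, 0, 0],
    [8.5, 17, -29, 2, 0, 0, 0],
    [8.5, 18.7, -33.3, 4, 0, 0, 0],
    [8.5, 18.7, -33.3, 8, 0, 0, 0],
    [8.5, 18.7, -33.3, 10, 0, 0, 0]
  ]
}}

```text
clock: 2.1
position: [0.5328, 0.1043, 0.2578]
tool_rot: [3.142, 0.004, 0.002]
force: [0.2, -0.5, -0.3]
grip_width: 0.085
finger_force: 0.0
```

```bash
cat >> h.py <<'E'
def wrist():
    s=bot.observe(); f=bot.grab_frame('wrist'); T=np.eye(4)
    T[:3,:3]=Ro.from_euler('xyz',s['tool_rot']).as_matrix();T[:3,3]=s['position']
    f['T']=T@np.array(f['T_tool_cam']); return s,f
def wback(f,uv,z):
    uv=np.atleast_2d(np.float64(uv));K=np.array(f['mtx']);n=(uv-K[:2,2])/[K[0,0],K[1,1]]
    r=np.linalg.norm(n,axis=1)[:,None]; d=np.c_[np.sin(r)*n/np.maximum(r,1e-9),np.cos(r)]@f['T'][:3,:3].T
    c=f['T'][:3,3]; return (c+d*((z-c[2])/d[:,2])[:,None])[:,:2]
E
python3 - <<'E'
from h import *
s,f=wrist(); print(s['position'],s['tool_rot'],f['T'][:3,3])
cv2.imwrite('pics/w1.png',f['frame'])
c=blob(f,(0,130,80),(8,255,255),(0,0,560,420));print(rect(f,c,0) if 0 else cv2.minEnclosingCircle(np.float32(c)),cv2.minEnclosingCircle(np.float32(wback(f,c,.1975))))
E
```

```text
[0.53278826 0.10432505 0.25782447] [3.14150239e+00 3.54363396e-03 2.25614401e-03] [0.6016899  0.10418827 0.4000919 ]
((276.21429443359375, 217.41836547851562), 40.501747131347656) ((0.5393952131271362, 0.10557180643081665), 0.026765642687678337)
```

View pics/w1.png

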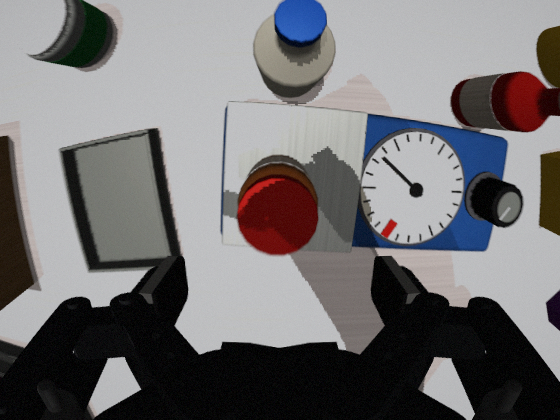

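The lid centre is at pixel (276,215), which gives (0.538, 0.105), and it lies midway between the fingers. The dial, pointer and red mark (390,230) are clear to see. I descend and grip.

Call:
{"api": "servo_tool", "payload": {
  "force": 40,
  "plan": [
    [8.5, 0.3, -0.1, 3, 0, 0, 0],
    [8.5, 0.3, -0.1, 6, 0, 0, 0],
    [8.5, 0.3, -0.1, 9, 0, 0, 0],
    [8.5, 0.3, -0.1, 11, 0, 0, 0],
    [8.5, 0.3, -0.1, 11.9, 0, 0, 0],
    [5, 0.3, -0.1, 11.9, 0, 0, 0],
    [5, 0.3, -0.1, 11.9, 0, 0, 0],
    [5, 0.3, -0.1, 11.9, 0, 0, 0],
    [5, 0.3, -0.1, 11.9, 0, 0, 0],
    [5, 0.3, -0.1, 11.9, 0, 0, 0]
  ]
}}

```text
clock: 3.15
position: [0.5372, 0.1044, 0.1427]
tool_rot: [-3.141, -0.001, -0.0]
force: [-0.3, 2.1, 1.2]
grip_width: 0.0602
finger_force: 43.9
```

Call:
{"api": "servo_tool", "payload": {
  "plan": [
    [5, 0, 0, -0.5, 0, 0, 0],
    [5, 0, 0, -2, 0, 0, 0],
    [5, 0, 0, -4, 0, 0, 0],
    [5, 0, -1, -6, 0, 0, 0],
    [5, -1, -4, -6, 0, 0, 0],
    [5, -1.5, -7, -6, 0, 0, 0],
    [5, -2, -10.5, -6, 0, 0, 0],
    [5, -3, -14, -6, 0, 0, 0],
    [5, -3.5, -17.5, -6, 0, 0, 0],
    [5, -4.1, -20, -6, 0, 0, 0]
  ]
}}

```text
clock: 4.15
position: [0.4952, 0.3061, 0.2022]
tool_rot: [-3.141, 0.001, 0.001]
force: [-0.3, -1.0, -3.2]
grip_width: 0.0607
finger_force: 44.7
```

Call:
{"api": "servo_tool", "payload": {
  "plan": [
    [5, 0, -1, 0, 0, 0, 0],
    [5, 0, -1, 3, 0, 0, 0],
    [5, 0, -1, 6, 0, 0, 0],
    [5, 0, -1, 8.5, 0, 0, 0],
    [5, 0, -1, 10.5, 0, 0, 0],
    [5, 0, -1, 11.5, 0, 0, 0],
    [5, 0, -1, 12, 0, 0, 0],
    [5, 0, -1, 12, 0, 0, 0]
  ]
}}

```text
clock: 4.95
position: [0.4961, 0.314, 0.0821]
tool_rot: [3.141, 0.0, -0.0]
force: [0.4, -0.7, -3.3]
grip_width: 0.0602
finger_force: 44.7
```

Expected contact is at about z = 0.065. I lower slowly.

Call:
{"api": "servo_tool", "payload": {
  "plan": [
    [5, 0, 0, 0.5, 0, 0, 0],
    [5, 0, 0, 1.0, 0, 0, 0],
    [5, 0, 0, 1.2, 0, 0, 0],
    [5, 0, 0, 1.4, 0, 0, 0],
    [5, 0, 0, 1.4, 0, 0, 0]
  ]
}}

```text
clock: 5.45
position: [0.4959, 0.3141, 0.0679]
tool_rot: [3.141, 0.0, -0.0]
force: [-0.2, 0.6, -3.9]
grip_width: 0.0602
finger_force: 44.7
```

Call:
{"api": "servo_tool", "payload": {
  "plan": [
    [5, 0, 0, 0.1, 0, 0, 0],
    [5, 0, 0, 0.2, 0, 0, 0],
    [5, 0, 0, 0.3, 0, 0, 0],
    [5, 0, 0, 0.3, 0, 0, 0]
  ]
}}

```text
clock: 5.85
position: [0.4965, 0.315, 0.0669]
tool_rot: [-3.14, -0.002, -0.0]
force: [-5.7, -1.7, 25.5]
grip_width: 0.0602
finger_force: 47.8
```

Contact made. I ease off slightly, release and rise.

Call:
{"api": "servo_tool", "payload": {
  "plan": [
    [5, 0, 0, -0.15, 0, 0, 0],
    [6.5, 0, 0, -0.15, 0, 0, 0],
    [8.5, 0, 0, -0.15, 0, 0, 0],
    [8.5, 0, 0, -0.15, 0, 0, 0],
    [8.5, 0, 0, -0.15, 0, 0, 0],
    [8.5, 0, 0, -2, 0, 0, 0],
    [8.5, 0, 0, -5, 0, 0, 0],
    [8.5, 0, 0, -10, 0, 0, 0],
    [8.5, 0, 0, -15, 0, 0, 0],
    [8.5, 0, 0, -20, 0, 0, 0]
  ]
}}

```text
clock: 6.85
position: [0.4956, 0.314, 0.2671]
tool_rot: [-3.142, 0.0, -0.0]
force: [1.5, 0.1, 0.3]
grip_width: 0.0852
finger_force: 0.0
```

```bash
python3 - <<'E'
from h import *
f=bot.grab_frame('side'); w=wrist()[1]
im=np.hstack([cv2.resize(f['frame'][170:350,120:360],(480,360)),cv2.resize(w['frame'],(320,240)).copy() if 0 else cv2.copyMakeBorder(cv2.resize(w['frame'],(320,240)),0,120,0,0,cv2.BORDER_CONSTANT)])
cv2.imwrite('pics/m2.png',im)
E
```

```text
(no output)
```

View pics/m2.png

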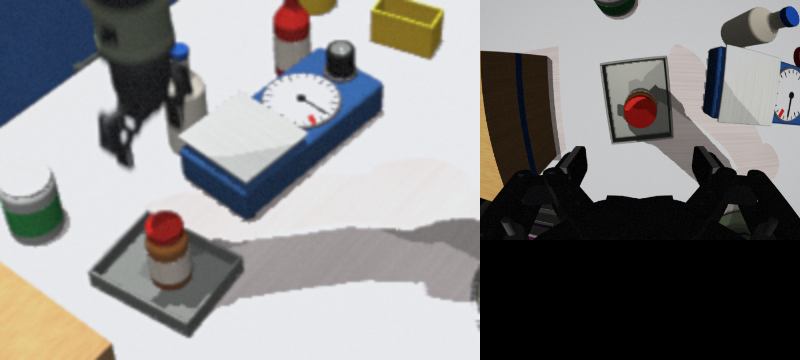

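Jar is upright in the tray near its middle; the pointer is back at 0. Next, the tub.

Call:
{"api": "servo_tool", "payload": {
  "plan": [
    [8.5, 0, 4, -2, 0, 0, 0],
    [8.5, 0, 8.5, -3, 0, 0, 0],
    [8.5, 0, 13, -3, 0, 0, 0],
    [8.5, 0, 17.5, -3, 0, 0, 0],
    [8.5, 0, 22, -3, 0, 0, 0],
    [8.5, 0, 26.5, -3, 0, 0, -2],
    [8.5, 1, 31, -3, 0, 0, -4],
    [8.5, 1, 35.5, -3, 0, 0, -6],
    [8.5, 2, 40, -3, 0, 0, -9],
    [8.5, 2, 44.5, -3, 0, 0, -11.4]
  ]
}}

```text
clock: 7.95
position: [0.5162, -0.1327, 0.295]
tool_rot: [3.141, -0.0, 0.201]
force: [0.2, -0.3, 0.0]
grip_width: 0.0853
finger_force: 0.0
```

```bash
cat >> h.py <<'E'
def delta(target,yaw):
    s=bot.observe();M=Ro.from_euler('xyz',s['tool_rot']).as_matrix();d=M.T@(np.array(target)-s['position'])*100
    print('shift cm',d.round(2),'wz',np.degrees(s['tool_rot'][2]-yaw).round(1))
E
python3 -c "
from h import *
delta((.523,-.3455,.2),.2)"
```

```text
shift cm [-3.59 20.99  9.5 ] wz 0.1
```

Call:
{"api": "servo_tool", "payload": {
  "plan": [
    [8.5, -0.8, 4, 0, 0, 0, 0],
    [8.5, -1.6, 8, 0, 0, 0, 0],
    [8.5, -2.4, 12.5, 0, 0, 0, 0],
    [8.5, -3.2, 17, 3, 0, 0, 0],
    [8.5, -3.6, 21, 6, 0, 0, 0],
    [8.5, -3.6, 21, 9, 0, 0, 0],
    [8.5, -3.6, 21, 9.5, 0, 0, 0],
    [8.5, -3.6, 21, 9.5, 0, 0, 0]
  ]
}}

```text
clock: 8.75
position: [0.522, -0.3428, 0.1998]
tool_rot: [-3.14, 0.001, 0.199]
force: [0.6, 0.2, 1.0]
grip_width: 0.0851
finger_force: 0.0
```

```bash
python3 - <<'E'
from h import *
s,f=wrist(); print(s['position'],s['tool_rot'])
cv2.imwrite('pics/w3.png',f['frame'])
c=blob(f,(20,120,50),(38,255,255),(100,100,460,400));u=c.min(0),c.max(0);print(u)
w=np.float32(wback(f,c,.075)*1000);print(cv2.minAreaRect(w))
E
```

```text
[ 0.5219634  -0.34281647  0.19977278] [-3.14013874e+00  8.75725792e-04  1.99478751e-01]
(array([251, 126]), array([323, 262]))
((528.4943237304688, -349.0594177246094), (120.02577209472656, 60.09745788574219), 11.428121566772461)
```

View pics/w3.png

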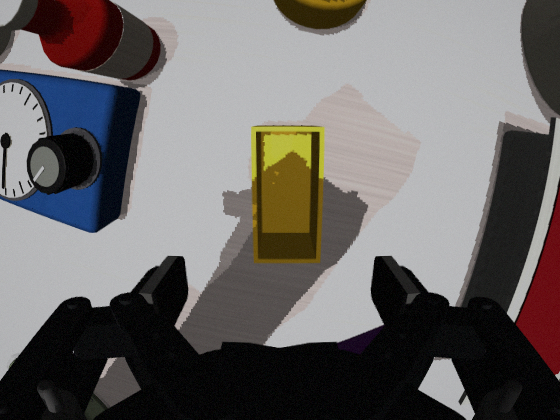

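The tub lies at pixels (251–323, 126–262), its rim measuring 120 by 60 mm. That is about 7 mm off the finger midline, so I correct, descend and grip.

Call:
{"api": "servo_tool", "payload": {
  "force": 30,
  "plan": [
    [8.5, 0.4, 0.7, 3, 0, 0, 0],
    [8.5, 0.4, 0.7, 7, 0, 0, 0],
    [8.5, 0.4, 0.7, 11, 0, 0, 0],
    [8.5, 0.4, 0.7, 14, 0, 0, 0],
    [8.5, 0.4, 0.7, 16.5, 0, 0, 0],
    [8.5, 0.4, 0.7, 16.5, 0, 0, 0],
    [5, 0.4, 0.7, 16.5, 0, 0, 0],
    [5, 0.4, 0.7, 16.5, 0, 0, 0],
    [5, 0.4, 0.7, 16.5, 0, 0, 0],
    [5, 0.4, 0.7, 16.5, 0, 0, 0]
  ]
}}

```text
clock: 9.8
position: [0.5287, -0.3501, 0.0376]
tool_rot: [3.14, -0.003, 0.199]
force: [0.0, 2.2, 10.1]
grip_width: 0.0594
finger_force: 32.7
```

Call:
{"api": "servo_tool", "payload": {
  "plan": [
    [5, 0, 0, 0, 0, 0, 0],
    [5, 0, 0, -0.5, 0, 0, 0],
    [5, 0, 0, -2, 0, 0, 0],
    [5, 0, 0, -5, 0, 0, 0],
    [5, 0, 0, -9, 0, 0, 0],
    [5, 0, 0, -13, 0, 0, 0],
    [5, 0, 0, -17, 0, 0, 0],
    [5, 0, 0, -20, 0, 0, 0],
    [5, 0, 0, -23, 0, 0, 0],
    [5, 0, 0, -23, 0, 0, 0]
  ]
}}

```text
clock: 10.8
position: [0.5285, -0.3506, 0.2709]
tool_rot: [3.137, -0.005, 0.198]
force: [-0.0, 0.5, -3.6]
grip_width: 0.0596
finger_force: 34.0
```

```bash
python3 -c "
from h import *
delta((.5335,.0924,.2),-.04)"
```

```text
shift cm [  9.19 -43.37   6.93] wz 13.7
```

Call:
{"api": "servo_tool", "payload": {
  "plan": [
    [5, 0.8, -4, 0, 0, 0, 1],
    [5, 1.7, -8, 0, 0, 0, 2],
    [5, 2.5, -12, 0, 0, 0, 4],
    [5, 3.4, -16, 0, 0, 0, 5],
    [5, 4.3, -20, 0, 0, 0, 6.5],
    [5, 5.1, -24, 0, 0, 0, 8],
    [5, 6, -28.2, 0, 0, 0, 9],
    [5, 6.9, -32.4, 0, 0, 0, 11],
    [5, 7.8, -36.6, 0, 0, 0, 12],
    [5, 8.6, -40.5, 0, 0, 0, 13.7]
  ]
}}

```text
clock: 11.8
position: [0.531, 0.066, 0.2656]
tool_rot: [-3.142, -0.0, -0.041]
force: [1.0, -0.4, -3.0]
grip_width: 0.0598
finger_force: 34.3
```

```bash
python3 - <<'E'
from h import *
s,f=wrist(); print(s['position'],s['tool_rot'])
cv2.imwrite('pics/w4.png',f['frame'])
g=bot.grab_frame('top')
c=blob(g,(20,120,50),(38,255,255),(180,140,300,280));
im=np.hstack([cv2.resize(f['frame'],(480,360)),cv2.resize(g['frame'][170:260,190:270],(320,360))]);cv2.imwrite('pics/m4.png',im)
delta((.5335,.0924,.16),-.04)
E
```

```text
[0.53098589 0.06599902 0.26560943] [-3.14156960e+00 -3.44243458e-04 -4.08142437e-02]Traceback (most recent call last):
  File "<stdin>", line 5, in <module>
  File "h.py", line 14, in blob
    c=max(cv2.findContours(m,cv2.RETR_EXTERNAL,cv2.CHAIN_APPROX_NONE)[0],key=cv2.contourArea)
ValueError: max() iterable argument is empty
```

```bash
python3 - <<'E'
from h import *
f=bot.grab_frame('wrist'); T=np.eye(4)
T[:3,:3]=Ro.from_euler('xyz',[3.14150239,3.54363396e-03,2.25614401e-03]).as_matrix();T[:3,3]=[0.53278826,0.10432505,0.25782447]
f['T']=T@np.array(f['T_tool_cam'])
p=wback(f,[(229,102),(366,112),(351,252),(222,246)],.0825);print(p,p.mean(0))
print('dial',wback(f,(416,190),.082))
w=cv2.imread('pics/w1.png');e=f.copy();e['frame']=w
m=cv2.inRange(w,(150,150,150),(255,255,255))
cv2.imwrite('pics/c5.png',cv2.resize(w[90:270,200:540],(800,424)))
E
```

```text
[[0.62090834 0.15254745]
 [0.61279305 0.01838479]
 [0.46550624 0.02634521]
 [0.47259115 0.16447739]] [0.54294969 0.09043871]
dial [[ 0.53447667 -0.04163752]]
```

View pics/c5.png

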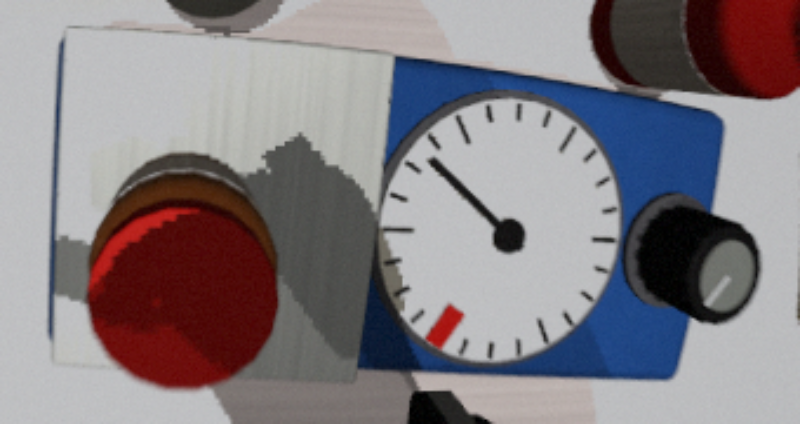

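The dial hub is at crop (508,236), the plate corners at (66,27), (394,55), (356,383) and (53,363), and the knob at (727,275). Both views put the plate middle near tool (0.539, 0.0915). I go there and lower.

Call:
{"api": "servo_tool", "payload": {
  "plan": [
    [5, 0.3, -1.3, 0, 0, 0, 0],
    [5, 0.7, -2.6, 0, 0, 0, 0],
    [5, 0.7, -2.6, 3, 0, 0, 0],
    [5, 0.7, -2.6, 6, 0, 0, 0],
    [5, 0.7, -2.6, 9, 0, 0, 0],
    [5, 0.7, -2.6, 11, 0, 0, 0],
    [5, 0.7, -2.6, 12.3, 0, 0, 0],
    [5, 0.7, -2.6, 12.8, 0, 0, 0],
    [5, 0.7, -2.6, 12.8, 0, 0, 0],
    [5, 0.7, -2.6, 12.8, 0, 0, 0]
  ]
}}

```text
clock: 12.95
position: [0.5402, 0.09, 0.1379]
tool_rot: [-3.141, -0.001, -0.041]
force: [-0.5, 0.1, -2.0]
grip_width: 0.0597
finger_force: 34.5
```

Call:
{"api": "servo_tool", "payload": {
  "plan": [
    [5, 0, 0, 0.2, 0, 0, 0],
    [5, 0, 0, 0.4, 0, 0, 0],
    [5, 0, 0, 0.6, 0, 0, 0],
    [5, 0, 0, 0.8, 0, 0, 0],
    [5, 0, 0, 0.8, 0, 0, 0]
  ]
}}

```text
clock: 13.45
position: [0.5397, 0.0898, 0.1289]
tool_rot: [3.142, 0.0, -0.04]
force: [-0.6, 0.2, -2.7]
grip_width: 0.0597
finger_force: 34.8
```

Call:
{"api": "servo_tool", "payload": {
  "plan": [
    [5, 0, 0, 0.2, 0, 0, 0],
    [5, 0, 0, 0.4, 0, 0, 0],
    [5, 0, 0, 0.6, 0, 0, 0],
    [5, 0, 0, 0.6, 0, 0, 0]
  ]
}}

```text
clock: 13.85
position: [0.5397, 0.0898, 0.1228]
tool_rot: [-3.142, 0.0, -0.04]
force: [0.1, 0.3, -0.3]
grip_width: 0.0595
finger_force: 34.9
```

```bash
python3 - <<'E'
from h import *
s,f=wrist(); print(s['force'])
g=bot.grab_frame('side')
im=np.hstack([cv2.resize(f['frame'],(480,360)),cv2.resize(g['frame'][170:290,195:335],(320,274))[:274] if 0 else cv2.copyMakeBorder(cv2.resize(g['frame'][170:290,195:320],(320,307)),0,53,0,0,cv2.BORDER_CONSTANT)]);cv2.imwrite('pics/m6.png',im)
E
```

```text
[ 0.14329075  0.2814257  -0.30220032]
```

View pics/m6.png

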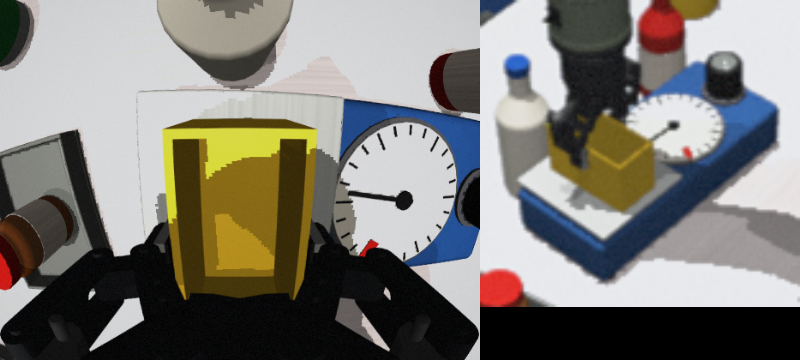

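The tub rests fully on the plate, near its middle, with the pointer deflected to about 1.7 rad. I release and rise.

Call:
{"api": "servo_tool", "payload": {
  "plan": [
    [5.9, 0, 0, 0, 0, 0, 0],
    [6.4, 0, 0, 0, 0, 0, 0],
    [7.5, 0, 0, 0, 0, 0, 0],
    [8.4, 0, 0, 0, 0, 0, 0],
    [8.4, 0, 0, 0, 0, 0, 0],
    [8.4, 0, 0, -1, 0, 0, 0],
    [8.4, 0, 0, -4, 0, 0, 0],
    [8.4, 0, 0, -8, 0, 0, 0],
    [8.4, 0, 0, -12, 0, 0, 0],
    [8.4, 0, 0, -16, 0, 0, 0]
  ]
}}

```text
clock: 14.95
position: [0.5393, 0.0898, 0.2855]
tool_rot: [-3.141, -0.0, -0.04]
force: [0.9, -0.0, 1.3]
grip_width: 0.0841
finger_force: 0.0
```

```bash
cat >> h.py <<'E'
def ang(c,p,yaw=-.04):
    d=np.array(p)-c; a=np.arctan2(d[1],d[0])-yaw   # clockwise from -x
    return (np.pi-a)%(2*np.pi)
E
python3 - <<'E'
from h import *
s,f=wrist(); print(s['position'])
cv2.imwrite('pics/w7.png',f['frame'])
import pickle; pickle.dump((s,f),open('f7.pkl','wb'))
c=blob(f,(20,120,50),(38,255,255),(100,50,460,400));w=np.float32(wback(f,c,.1615)*1000);print(cv2.minAreaRect(w))
E
```

```text
[0.53933487 0.0898154  0.2855378 ]
((539.3973388671875, 89.5345687866211), (60.76286315917969, 122.35314178466797), 87.61947631835938)
```

View pics/w7.png

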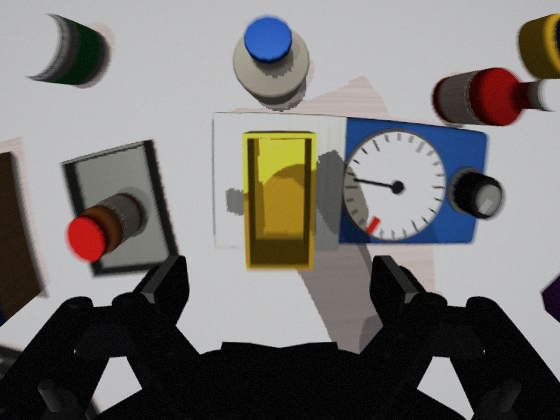

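The tub stands centred on the plate at pixels (244–316, 131–270). Pointer tip is near (352,180), the hub at (398,187) and the red mark at (374,226). From here I measure the angles numerically, on a rectified dial patch.

```bash
cat >> h.py <<'E'
def wproj(f,X):
    T=np.linalg.inv(f['T']); c=np.atleast_2d(X)@T[:3,:3].T+T[:3,3]; K=np.array(f['mtx'])
    r=np.linalg.norm(c[:,:2],axis=1);th=np.arctan2(r,c[:,2])
    return c[:,:2]/np.maximum(r,1e-9)[:,None]*th[:,None]*[K[0,0],K[1,1]]+K[:2,2]
def dial(f,c0,P=wproj,yaw=-.04,z=.08,out=None):
    "rectified patch 0.25mm/px, returns hub centre and pointer/mark angles"
    n=560; g=(np.arange(n)-n/2)*.00025; X,Y=np.meshgrid(c0[0]+g,c0[1]+g,indexing='ij')
    uv=P(f,np.c_[X.ravel(),Y.ravel(),np.full(n*n,z)]).astype(np.float32).reshape(n,n,2)
    im=cv2.remap(f['frame'],uv[...,0],uv[...,1],cv2.INTER_CUBIC)  # row=x, col=y
    if out: cv2.imwrite(out,im)
    hsv=cv2.cvtColor(im,cv2.COLOR_BGR2HSV); g=hsv[...,2]
    red=cv2.inRange(hsv,(0,110,60),(10,255,255))|cv2.inRange(hsv,(170,110,60),(180,255,255))
    blue=cv2.inRange(hsv,(95,90,30),(130,255,255))
    dark=cv2.inRange(hsv,(0,0,0),(180,255,70))
    hub=cv2.morphologyEx(dark,cv2.MORPH_OPEN,cv2.getStructuringElement(cv2.MORPH_ELLIPSE,(27,27)))
    k,l,st,cen=cv2.connectedComponentsWithStats(hub)
    i=1+np.argmin([np.hypot(*(q-n/2)) for q in cen[1:]]); h=cen[i][::-1]
    xx,yy=np.mgrid[:n,:n]; dx,dy=(xx-h[0])*.00025,(yy-h[1])*.00025; r=np.hypot(dx,dy)
    a=(np.pi-(np.arctan2(dy,dx)-yaw))
    def mean(m): return np.angle(np.exp(1j*a[m]).mean())%(2*np.pi),m.sum(),(r[m].mean()*1000).round(1)
    rm=(red>0)&(r>.03)&(r<.068); dm=(dark>0)&(r>.014)&(r<.04)
    return h, np.array(c0)+(h-n/2)*.00025, 'pointer',mean(dm),'mark',mean(rm), st[i]
E
python3 - <<'E'
from h import *
import pickle
s,f=pickle.load(open('f7.pkl','rb'))
p=wback(f,[(215,113),(347,117),(338,251),(215,248)],.0864);print(p,p.mean(0))
print(dial(f,(.535,-.042),out='pics/d7.png'))
g=bot.grab_frame('top'); pickle.dump(g,open('g7.pkl','wb'));print(dial(g,(.528,-.0426),P=proj,out='pics/d7t.png'))
k=wback(f,(489,200),.121);print('knob',k,s['qpos'])
E
```

```text
[[0.62130135 0.15340769]
 [0.61152512 0.01502601]
 [0.46147211 0.0249283 ]
 [0.47090341 0.16586173]] [0.5413005  0.08980594]
(array([271.29984424, 267.88862928]), array([ 0.53282496, -0.04502784]), 'pointer', (np.float64(1.7282607771313638), np.int64(999), np.float64(26.8)), 'mark', (np.float64(0.5287760197865573), np.int64(2691), np.float64(52.7)), array([ 238,  243,   61,   58, 2568], dtype=int32))
(array([180.55490909, 539.37490909]), array([0.50313873, 0.02224373]), 'pointer', (np.float64(5.801620439313623), np.int64(3613), np.float64(27.4)), 'mark', (np.float64(5.130867939172884), np.int64(2602), np.float64(41.3)), array([ 518,  130,   42,  101, 2750], dtype=int32))
knob [[ 0.52441392 -0.14791704]] [-0.0831034   0.34910825 -0.24978784  1.73310819  0.09635345  1.07085326
 -1.97572344]
```

Tub is within 2 mm of the plate's middle. The mark has about 1.20 rad to go, so the knob needs about 1.60 rad (92°). I start from a wound-back yaw (about +2.2), so one grip is enough and the camera stays away from the red bottle.

Call:
{"api": "servo_tool", "payload": {
  "plan": [
    [7.5, 0, 2.5, 0, 0, 0, -8],
    [7.5, 0, 5, 0, 0, 0, -16],
    [7.5, 0, 7.5, 0, 0, 0, -24],
    [7.5, 0, 10, 0, 0, 0, -32],
    [7.5, 0, 12.5, 0, 0, 0, -40],
    [7.5, 0, 15, 0, 0, 0, -48],
    [7.5, 0, 17.5, 0, 0, 0, -56],
    [7.5, 0, 20, 0, 0, 0, -64],
    [7.5, 0, 22, 0, 0, 0, -72],
    [7.5, -0.3, 23.4, 0, 0, 0, -80]
  ]
}}

```text
clock: 16.05
position: [0.527, -0.1454, 0.2834]
tool_rot: [3.141, 0.0, 1.36]
force: [-0.8, 0.3, -0.6]
grip_width: 0.0753
finger_force: 0.0
```

Call:
{"api": "servo_tool", "payload": {
  "plan": [
    [7.5, 0, 0, 0.5, 0, 0, -8],
    [7.5, 0, 0, 1, 0, 0, -16],
    [7.5, 0, 0, 2, 0, 0, -24],
    [7.5, 0, 0, 3, 0, 0, -32],
    [7.5, 0, 0, 4, 0, 0, -40],
    [7.5, 0, 0, 4.5, 0, 0, -48],
    [7.5, 0, 0, 4.5, 0, 0, -48]
  ]
}}

```text
clock: 16.75
position: [0.5268, -0.144, 0.2378]
tool_rot: [-3.141, -0.001, 2.196]
force: [-0.0, 0.2, -0.3]
grip_width: 0.0752
finger_force: 0.0
```

```bash
cat >> h.py <<'E'
def cap(f,c0):
    "knob cap (light grey disc inside black) centre at z=.121"
    n=320; g=(np.arange(n)-n/2)*.00025; X,Y=np.meshgrid(c0[0]+g,c0[1]+g,indexing='ij')
    uv=wproj(f,np.c_[X.ravel(),Y.ravel(),np.full(n*n,.121)]).astype(np.float32).reshape(n,n,2)
    im=cv2.remap(f['frame'],uv[...,0],uv[...,1],cv2.INTER_CUBIC)
    hsv=cv2.cvtColor(im,cv2.COLOR_BGR2HSV); m=cv2.inRange(hsv,(0,0,95),(180,60,255))
    k,l,st,cen=cv2.connectedComponentsWithStats(m)
    return [(np.array(c0)+(cen[i][::-1]-n/2)*.00025,st[i]) for i in range(1,k) if st[i][4]>800],im
E
python3 - <<'E'
from h import *
import pickle
s0,f0=pickle.load(open('f7.pkl','rb'))
s,f=wrist(); pickle.dump((s,f),open('f8.pkl','wb')); print(s['position'],s['tool_rot'],s['qpos'])
c0,i0=cap(f0,(.527,-.146));c1,i1=cap(f,(.527,-.146));print(c0);print(c1)
try: print(dial(f,(.53,-.045)))
except Exception as e: print(e)
cv2.imwrite('pics/m9.png',np.hstack([cv2.resize(f['frame'],(480,360)),np.vstack([i0,i1])[:360] if 0 else cv2.resize(np.vstack([i0,i1]),(180,360))]))
E
```

```text
[ 0.52680242 -0.14395266  0.2377678 ] [-3.14103244e+00 -8.87928638e-04  2.19609620e+00] [ 0.60435249  0.44339985 -0.60296049  1.77910566  0.29095831  1.01013478
  0.51511802]
[(array([ 0.52584654, -0.16580555]), array([    0,     0,   219,   320, 44768], dtype=int32)), (array([ 0.52482425, -0.1477625 ]), array([   90,    86,   125,   133, 13024], dtype=int32))]
[(array([ 0.49979819, -0.17196281]), array([   0,    0,  119,  112, 8705], dtype=int32)), (array([ 0.52030055, -0.13824678]), array([ 163,  103,   56,   61, 1088], dtype=int32)), (array([ 0.51813109, -0.17330725]), array([ 15, 108,  71,  40, 965], dtype=int32)), (array([ 0.54804487, -0.17435539]), array([    0,   131,   105,   189, 14909], dtype=int32))]
(array([294.43077462, 282.1019979 ]), array([ 0.53360769, -0.0444745 ]), 'pointer', (np.float64(1.7295647311023787), np.int64(1053), np.float64(27.1)), 'mark', (np.float64(0.5083608190017432), np.int64(3075), np.float64(51.6)), array([ 250,  266,   64,   59, 2853], dtype=int32))
```

View pics/m9.png

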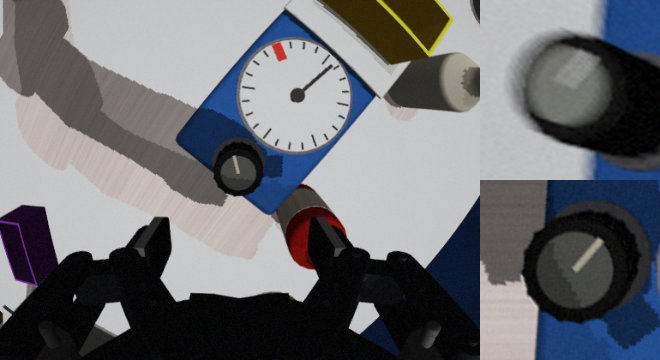

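The rectified views put the knob at about (0.527, −0.144), centred between the fingers (cap at (238,168) in the picture). The red bottle (310,230) clears the gripper by about 20 mm. I descend and grip.

Call:
{"api": "servo_tool", "payload": {
  "force": 40,
  "plan": [
    [7.5, 0, 0, 3, 0, 0, 0],
    [7.5, 0, 0, 6, 0, 0, 0],
    [7.5, 0, 0, 9, 0, 0, 0],
    [7.5, 0, 0, 12, 0, 0, 0],
    [7.5, 0, 0, 14.4, 0, 0, 0],
    [7.5, 0, 0, 14.4, 0, 0, 0],
    [4, 0, 0, 14.4, 0, 0, 0],
    [4, 0, 0, 14.4, 0, 0, 0],
    [4, 0, 0, 14.4, 0, 0, 0],
    [4, 0, 0, 14.4, 0, 0, 0]
  ]
}}

```text
clock: 17.8
position: [0.5266, -0.1452, 0.0959]
tool_rot: [-3.14, 0.002, 2.191]
force: [-10.7, -4.6, 13.7]
grip_width: 0.0468
finger_force: 39.2
```

Call:
{"api": "servo_tool", "payload": {
  "plan": [
    [4, 0, -0.1, -0.1, 0, 0, 0],
    [4, 0, -0.1, -0.1, 0, 0, 6],
    [4, 0, -0.1, -0.1, 0, 0, 12],
    [4, 0, -0.1, -0.1, 0, 0, 18],
    [4, 0, -0.1, -0.1, 0, 0, 24],
    [4, 0, -0.1, -0.1, 0, 0, 30],
    [4, 0, -0.1, -0.1, 0, 0, 36],
    [4, 0, -0.1, -0.1, 0, 0, 40],
    [4, 0, -0.1, -0.1, 0, 0, 40]
  ]
}}

```text
clock: 18.7
position: [0.525, -0.1457, 0.096]
tool_rot: [-3.139, 0.002, 1.491]
force: [-11.6, -5.7, 2.7]
grip_width: 0.0465
finger_force: 47.2
```

```bash
python3 - <<'E'
from h import *
s,f=wrist(); print(s['position'],s['tool_rot'],s['force'],s['moment'])
print(dial(f,(.533,-.045),out='pics/d9.png'))
E
```

```text
[ 0.52495169 -0.14570218  0.09599764] [-3.13944654e+00  1.85158908e-03  1.49058859e+00] [-11.6143755   -5.69544782   2.6859013 ] [-1.27419697  2.2254774  -0.06728574]
(array([295.21826582, 479.30893008]), array([0.53680457, 0.00482723]), 'pointer', (np.float64(4.186719446567494), np.int64(41582), np.float64(26.4)), 'mark', (np.float64(nan), np.int64(0), np.float64(nan)), array([  385,     0,   175,   560, 88745], dtype=int32))h.py:52: RuntimeWarning: Mean of empty slice.
  def mean(m): return np.angle(np.exp(1j*a[m]).mean())%(2*np.pi),m.sum(),(r[m].mean()*1000).round(1)
  ret = ret.dtype.type(ret / rcount)
```

```bash
python3 - <<'E'
import re
t=open('h.py').read()
t=t.replace("i=1+np.argmin([np.hypot(*(q-n/2)) for q in cen[1:]]); h=cen[i][::-1]",
"i=[j for j in range(1,k) if 1200<st[j][4]<5000 and np.hypot(*(cen[j]-n/2))<60]; h=cen[i[0]][::-1] if i else np.array([n/2,n/2])")
t=t.replace(", st[i]\n",",[st[j] for j in i]\n")
open('h.py','w').write(t)
E
python3 - <<'E'
from h import *
s,f=wrist()
print(dial(f,(.5332,-.0447)))
g=bot.grab_frame('side'); print(dial(g,(.5283,-.0435),P=proj))
import pickle; a,b=pickle.load(open('f0.pkl','rb')); print(dial(b,(.5283,-.0435),P=proj)); print(dial(a,(.5283,-.0435),P=proj))
E
```

```text
(array([280., 280.]), array([ 0.5332, -0.0447]), 'pointer', (np.float64(1.624962699834783), np.int64(8168), np.float64(34.2)), 'mark', (np.float64(nan), np.int64(0), np.float64(nan)), [])
(array([280.95220588, 289.98014706]), array([ 0.52853805, -0.04100496]), 'pointer', (np.float64(nan), np.int64(0), np.float64(nan)), 'mark', (np.float64(1.033743641680248), np.int64(2177), np.float64(54.2)), [array([ 270,  262,   43,   41, 1360], dtype=int32)])
(array([281.49783237, 290.67268786]), array([ 0.52867446, -0.04083183]), 'pointer', (np.float64(nan), np.int64(0), np.float64(nan)), 'mark', (np.float64(0.5232072308935902), np.int64(2300), np.float64(54.0)), [array([ 271,  262,   40,   41, 1384], dtype=int32)])
(array([280., 280.]), array([ 0.5283, -0.0435]), 'pointer', (np.float64(nan), np.int64(0), np.float64(nan)), 'mark', (np.float64(0.5472240921916143), np.int64(2128), np.float64(51.4)), [])h.py:52: RuntimeWarning: Mean of empty slice.
  def mean(m): return np.angle(np.exp(1j*a[m]).mean())%(2*np.pi),m.sum(),(r[m].mean()*1000).round(1)
  ret = ret.dtype.type(ret / rcount)
```

The side view works: the mark moved 0.51 rad clockwise for 0.70 rad of the tool. About 0.93 rad of knob remains, so I turn 46° more while easing the side load.

Call:
{"api": "servo_tool", "payload": {
  "plan": [
    [4, -0.05, -0.1, 0, 0, 0, 3],
    [4, -0.05, -0.1, 0, 0, 0, 8],
    [4, -0.05, -0.1, 0, 0, 0, 14],
    [4, -0.05, -0.1, 0, 0, 0, 20],
    [4, -0.05, -0.1, 0, 0, 0, 26],
    [4, -0.05, -0.1, 0, 0, 0, 32],
    [4, -0.05, -0.1, 0, 0, 0, 38],
    [4, -0.05, -0.1, 0, 0, 0, 43],
    [4, -0.05, -0.1, 0, 0, 0, 46],
    [4, -0.05, -0.1, 0, 0, 0, 46]
  ]
}}

```text
clock: 19.85
position: [0.5233, -0.145, 0.096]
tool_rot: [-3.139, 0.003, 0.689]
force: [-17.2, -0.4, 10.2]
grip_width: 0.0466
finger_force: 47.8
```

```bash
cat > look.py <<'E'
from h import *
s,f=wrist(); print(s['position'],s['tool_rot'],s['force'],s['moment'][2])
print(dial(f,(.5332,-.0447)))
g=bot.grab_frame('side'); print(dial(g,(.5283,-.0435),P=proj))
import pickle; pickle.dump((s,f,g),open('last.pkl','wb'))
E
python3 -W ignore look.py
```

```text
[ 0.52328055 -0.14496795  0.09596041] [-3.13919659e+00  2.68530878e-03  6.89109680e-01] [-17.20313073  -0.40569711  10.15592675] -0.058813352249539555
(array([283.78114049, 280.49092068]), array([ 0.53414529, -0.04457727]), 'pointer', (np.float64(1.7296451112895495), np.int64(1434), np.float64(27.0)), 'mark', (np.float64(1.6328628592483634), np.int64(2547), np.float64(51.3)), [array([ 248,  253,   66,   63, 3139], dtype=int32)])
(array([280.24263039, 290.24716553]), array([ 0.52836066, -0.04093821]), 'pointer', (np.float64(nan), np.int64(0), np.float64(nan)), 'mark', (np.float64(nan), np.int64(0), np.float64(nan)), [array([ 270,  262,   43,   40, 1323], dtype=int32)])
```

Call:
{"api": "servo_tool", "payload": {
  "plan": [
    [4, -0.05, -0.05, 0, 0, 0, 2],
    [4, -0.05, -0.05, 0, 0, 0, 4],
    [4, -0.05, -0.05, 0, 0, 0, 6],
    [4, -0.05, -0.05, 0, 0, 0, 7.4],
    [4, -0.05, -0.05, 0, 0, 0, 7.4],
    [4, -0.05, -0.05, 0, 0, 0, 7.4]
  ]
}}

```text
clock: 20.55
position: [0.5231, -0.1447, 0.096]
tool_rot: [-3.14, 0.002, 0.562]
force: [-13.3, 1.0, 6.2]
grip_width: 0.0466
finger_force: 47.5
```

```bash
python3 -W ignore look.py
```

```text
[ 0.52305789 -0.1447163   0.09598903] [-3.13973168e+00  1.93078013e-03  5.62156225e-01] [-13.34294059   0.97219873   6.16491771] -0.045961489545371215
(array([284.1892575 , 280.35576619]), array([ 0.53424731, -0.04461106]), 'pointer', (np.float64(1.732257126414204), np.int64(1464), np.float64(27.0)), 'mark', (np.float64(1.7551737605179374), np.int64(2474), np.float64(51.3)), [array([ 248,  253,   66,   64, 3165], dtype=int32)])
(array([280.68902439, 290.19740854]), array([ 0.52847226, -0.04095065]), 'pointer', (np.float64(nan), np.int64(0), np.float64(nan)), 'mark', (np.float64(nan), np.int64(0), np.float64(nan)), [array([ 270,  262,   43,   40, 1312], dtype=int32)])
```

Mark and pointer agree to about 0.02 rad. I release, rise and check without occlusion.

Call:
{"api": "servo_tool", "payload": {
  "plan": [
    [4, -0.08, -0.05, 0, 0, 0, 0],
    [5, -0.08, -0.05, 0, 0, 0, 0],
    [6.5, -0.08, -0.05, 0, 0, 0, 0],
    [7.5, -0.08, -0.05, 0, 0, 0, 0],
    [7.5, -0.08, -0.05, 0, 0, 0, 0],
    [7.5, -0.08, -0.05, -3, 0, 0, 0],
    [7.5, -0.08, -0.05, -6, 0, 0, 0],
    [7.5, -0.08, -0.05, -10, 0, 0, 0],
    [7.5, -0.08, -0.05, -14, 0, 0, 0],
    [7.5, -0.08, -0.05, -14, 0, 0, 0]
  ]
}}

```text
clock: 21.65
position: [0.5259, -0.1453, 0.2401]
tool_rot: [3.136, -0.006, 0.563]
force: [0.6, 0.1, -0.5]
grip_width: 0.0748
finger_force: 0.0
```

```bash
sed -i "s/rm=(red>0)&(r>.03)&(r<.068); dm=/rm=(red>0)\&(r>.03)\&(r<.068); ro=rm\&(r>.0555); dm=/; s/'mark',mean(rm),/'mark',mean(rm),'outer',mean(ro),/" h.py
python3 -W ignore look.py; python3 -W ignore -c "
from h import *
import pickle
for n in ('f7.pkl','f8.pkl'): print(dial(pickle.load(open(n,'rb'))[1],(.5332,-.0447)))"
```

```text
[ 0.52585623 -0.14525429  0.24005177] [ 3.13649661 -0.00551164  0.5631478 ] [ 0.58435339  0.09998329 -0.53273427] 0.03399239036366874
(array([282.78029523, 280.53415723]), array([ 0.53389507, -0.04456646]), 'pointer', (np.float64(1.7282718991863928), np.int64(1240), np.float64(27.1)), 'mark', (np.float64(1.7416605448831635), np.int64(2583), np.float64(52.0)), 'outer', (np.float64(1.737278984640965), np.int64(856), np.float64(58.2)), [array([ 249,  252,   64,   62, 2913], dtype=int32)])
(array([280.44996238, 290.4717833 ]), array([ 0.52841249, -0.04088205]), 'pointer', (np.float64(nan), np.int64(0), np.float64(nan)), 'mark', (np.float64(nan), np.int64(0), np.float64(nan)), 'outer', (np.float64(nan), np.int64(0), np.float64(nan)), [array([ 270,  262,   44,   40, 1329], dtype=int32)])
(array([278.59101563, 278.59101563]), array([ 0.53284775, -0.04505225]), 'pointer', (np.float64(1.7273779776153417), np.int64(1014), np.float64(26.8)), 'mark', (np.float64(0.5289191602284559), np.int64(2697), np.float64(52.8)), 'outer', (np.float64(0.5279212766059623), np.int64(1003), np.float64(59.1)), [array([ 249,  250,   61,   58, 2560], dtype=int32)])
(array([281.57580021, 280.96130848]), array([ 0.53359395, -0.04445967]), 'pointer', (np.float64(1.7297306511805761), np.int64(1059), np.float64(27.1)), 'mark', (np.float64(0.508304890900295), np.int64(3081), np.float64(51.6)), 'outer', (np.float64(0.5087441578413382), np.int64(920), np.float64(58.4)), [array([ 249,  253,   64,   60, 2843], dtype=int32)])
```

The mark is at 1.737 rad and the pointer at 1.728, about 0.5 mm apart at the tip. The gripper is clear of everything, so I hand the job in.

```bash
python3 -c "
from h import *
print(bot.job_done())"
```

```text
the job is handed in; nothing more can be done
None
```

The job is done and handed in at about 22 s: the jar stands upright in the tray, the tub is within about 2 mm of the plate's middle, and the red zero mark sits about 0.5 mm from the pointer tip by my camera measurement (no verdict came back).

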